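# Slide the wax tin home between the pigeonhole dividers

### The job

Put the blue ski-wax tin away: slide it along the shelf top, through the narrow gap between the two dividers of the empty pigeonhole, and push it all the way in until it sits square against the backboard, long side across as it faces now. Only push it, with the fingers: do not pick it up or tip it. Leave the jar, the multi-tool, the shovel grip and the headlamp where they are.

Things in the scene. Friction and masses are not known exactly. Their poses are not given: they have to be found in the camera images.
- wax_tin: Loose blue steel tin with a lid, closed, lying flat on the shelf top: 92 mm along its x, 110 mm along its y, 44 mm high, upright corners rounded to 10 mm, 0.3 to 0.6 kg. Origin at the centre of its underside, z up. It slides on the shelf top; at the start its x points roughly (within 0.3 rad) away from the robot.
- bay: Empty pigeonhole fixed on the shelf top: two upright bare-spruce dividers (18 mm thick, 55 mm high) and a backboard 60 mm high. +x points into it, away from the robot; y across. Origin at shelf-top level. Dividers' inner faces at y = -58 and +58 mm (116 mm clear), mouth at x = -64 mm, backboard's inner face at x = +46 mm. The tin is home with its origin on this one, x along x.
- bay_mouth (a point): Middle of the pigeonhole's mouth, between the front edges of the dividers, at shelf-top level; axes as the pigeonhole's. The front edges are rounded (9 mm radius). No floor board and no top: the tin slides in on the shelf top itself, and fingers can follow from above.
- lamp_bay: The neighbouring pigeonhole of the same make and frame, fixed directly beside the empty one, on its left or on its right; the headlamp is kept in it. Not to be used.
- headlamp: Loose black headlamp, 45 x 70 x 41 mm, standing in the neighbouring pigeonhole. Origin at its underside. Leave alone.
- jar: Loose twist-lid storage jar of frosted plastic with grey lid, 82 mm in diameter, 108 mm high. Origin at the centre of its underside. Leave alone.
- multitool: Loose folded steel multi-tool, 100 x 32 x 18 mm. Origin at the centre of its underside. Leave alone.
- shovel_grip: Loose orange plastic D-shaped shovel grip with a stub of shaft, lying flat, 160 x 127 x 33 mm. Origin near the middle of its underside. Leave alone.
There are look-alikes about, which are no part of the job. What is meant by the wax_tin is not green, purple or yellow, and is the smaller of those in its own colour.

How it is judged (in metres and radians):
At the end, for the whole second after the job is handed in: The tin lies flat and at rest in the empty pigeonhole, within 5 mm of touching the backboard, between the dividers (within 6 mm of the middle) and square to it within 0.06 rad (x of wax_tin in the frame of bay between -0.005 and 0.005 m and y of wax_tin in the frame of bay between -0.006 and 0.006 m and angle between the x axis of wax_tin and the x axis of bay, either way round below 0.06 rad and height (world z) of wax_tin below 0.004 m and angle between wax_tin's own z axis and vertical below 0.04 rad and linear speed of wax_tin below 0.01 m/s).
It fails at once if the tin is picked up off the shelf top (its underside's centre more than 12 mm up) (height (world z) of wax_tin above 0.012 m).
It fails at once if the tin is tipped by more than 0.2 rad (angle between wax_tin's own z axis and vertical above 0.2 rad).
It fails at once if the jar, the multi-tool, the shovel grip or the headlamp is moved more than 15 mm (distance of any of jar, multitool, shovel_grip, headlamp from where it was at the start of the episode above 0.015 m).
It fails at once if the tin is pushed with the arm or the gripper's body instead of the fingers (over 3 N) (contact force between the arm and wax_tin above 3 N).
It also fails if it takes over 72 s, if anything falls off the work surface, if the arm or the gripper's body presses on something with over 40 N, if the wrist force passes 120 N, or if a joint passes its speed limit or range.

### The arm

A 7-joint arm with a two-finger parallel gripper is mounted at the origin on the work surface. World frame = base frame: x ahead of the robot, y to its left, z up, the work surface at z = 0. Lengths are in mm, angles in rad, forces in N, time in s.
With the tool pointing down it reaches from about 400 to 875 mm from the base axis. Payload 4.4 kg.
Tool frame: the origin (TCP) lies on the centre line of the jaws, within the pads' length; the fingertips stand ctrl.nose_length ahead of it and the grasp point (between the pads) lies 6 mm ahead of it (ctrl.nose_length is the distance from the TCP to the fingertips, in mm); z points along the fingers, y is the direction in which the jaws open and shut (so a half turn about z gives the same grasp; the last joint's range is limited). The gripper opens to 85 mm and grips with 20 to 120 N. Pads are 22 mm wide; open, the fingers measure 114 mm over their backs; the gripper's body (76 mm by 85 mm) begins 54 mm behind the grasp point. The pads swing forward as they close: fully open they stand 13 mm farther back than shut.
Start: joints at [-1.321, 0.628, 0.038, 1.517, -0.027, 0.996, -0.02], TCP at [201.852, 617.878, 256.313] pointing down, gripper open.
Joint ranges: [-3.06, 3.06], [-0.37, 2.12], [-1.25, 1.32], [0.18, 2.47], [-1.1, 4.24], [0.23, 1.98], [-2.94, 2.94]. Speed limits (rad/s): [2.57, 2.57, 3.14, 3.14, 3.14, 3.14, 3.14].

### API

Orientations are given as [roll, pitch, yaw] about the fixed x, y, z axes, in that order (R = Rz(yaw) Ry(pitch) Rx(roll)).
In Python, from cell import ctrl, vision gives the robot as it stands. The module is installed in compiled form; this text tells all that it offers.
- The arm moves only by the shell command python3 -m inch 'ROWS'. ROWS is a JSON object of lists of equal length, an entry for each row: "travel": the shift along the tool's x, y, z in cm, a list of three; "twist": the turn about the tool's z in degrees; "fingers": the finger opening in cm, from 0 to 8.54. A call has exactly 10 rows; each row is the pose to reach, as a shift and turn from the pose commanded when the call began, along the tool's axes at that moment; what a row does not reach only later rows make up. A row lasts 1/12 s, in which the tool goes at most 41.7 mm and 7.16 degrees, less where a joint would pass 70% of its speed; a pose out of reach is approached as far as the arm can. A call with a gripper value outside its range is refused whole. The fingers move at their own pace and stop on an object; the grip force is fixed at half the most. Time passes only in rows, so rows that repeat a pose let the fingers close, or fill a call up. It gives the time, the measured TCP pose, the force and the opening at its end, in the units of the state.
- ctrl.read_state(): the state, without advancing time (a new reading comes with each control period).
- vision.get_image(name): name is "side" or "top"; returns a dict with "frame" (420x560x3 uint8, red, green, blue), "fx", "fy", "cx", "cy" (pixels), "k1" (the pictures are not rectified: a ray, as slopes to the right and down, at radius r is drawn at 1 + k1 r^2 times it, then the intrinsics apply), "position" and "orientation" of the camera in the world. Camera axes: x right, y down, z forward; pixel columns grow to the right and rows downward; lengths in mm; the calibration is good to about 2 mm. A picture is of the moment at which its call begins. There is no depth.
- ctrl.finish_job(): hands the job in, once; it reports no verdict.
The state is a dict: "clock": time; "qpos": joint angles; "qd": joint speeds; "tau": joint torques, N m; "eef_pos": TCP position; "tool_rot": TCP orientation; "force": force on the tool from outside, world axes, zero at the start; "torque": the same for the moment, N m; "width": finger opening in mm.
Only numpy, scipy, OpenCV 4.12 (cv2) and the standard library are available. Lean on these libraries where they do the work, as an engineer would, in place of code of your own. Each camera call takes 0.05 s, during which the arm holds its last target.

## Working session

There is one attempt and no reset: what is moved stays moved. The work goes in short steps, Python scripts to look and compute and a shell command to move; the robot and the scene stay as the last step left them, time stands still between calls to the robot, and variables do not carry over. Pictures are saved under pics/ and viewed, and the job is handed in when it is done.

```bash
mkdir -p pics; ls; python3 - <<'E'
from cell import ctrl, vision
import cv2
print(ctrl.nose_length); s=ctrl.read_state(); print(s)
for n in("side","top"):
    d=vision.get_image(n); cv2.imwrite(f"pics/{n}0.png",d["frame"][:,:,::-1]); print({k:v for k,v in d.items() if k!="frame"})
E
```

```text
pics
25.0
{'clock': 0.0, 'qpos': array([-1.32077875,  0.62935252,  0.03843534,  1.51839609, -0.0269838 ,
        0.99627655, -0.01999347]), 'qd': array([ 1.79808641e-03, -8.29696910e-04, -7.03651830e-04,  1.94638290e-03,
        5.39439547e-06,  7.25625105e-05, -1.77467713e-04]), 'tau': array([ 4.78766997e-04, -5.63399756e+01,  1.22675434e+00, -1.93442827e+01,
        1.11549729e-02,  1.02387645e-02,  8.65605529e-06]), 'eef_pos': array([201.67694441, 617.30435222, 255.37579619]), 'tool_rot': array([-3.13967837e+00,  3.57912127e-05,  2.82579517e+00]), 'force': array([ 0.16690858,  0.16021646, -0.33830126]), 'torque': array([0.03302098, 0.03017002, 0.00279446]), 'width': 85.29680331610463}
{'fx': 432.6138091889223, 'fy': 432.6138091889223, 'cx': 282.8610547711301, 'cy': 206.51050234025683, 'k1': -0.05926393493752629, 'position': array([  53.08879424, -844.51107059,  580.88680736]), 'orientation': array([-2.09049306,  0.01412514, -0.44624065])}
{'fx': 516.6809982573263, 'fy': 516.6809982573263, 'cx': 285.63311030692535, 'cy': 209.3105805434724, 'k1': -0.1058944321552561, 'position': array([ 356.89466476,   21.82520131, 1362.21370801]), 'orientation': array([-3.05153699, -0.01059079, -1.55317211])}
```

View pics/side0.png

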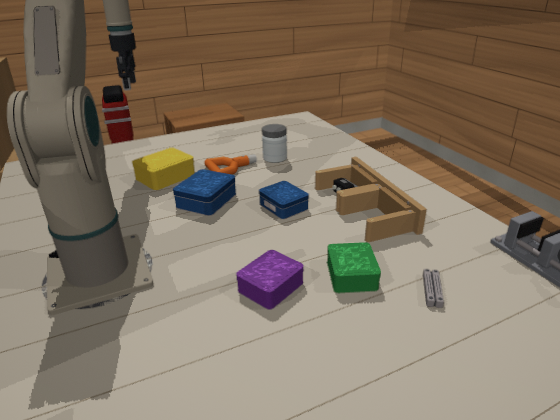

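View pics/top0.png

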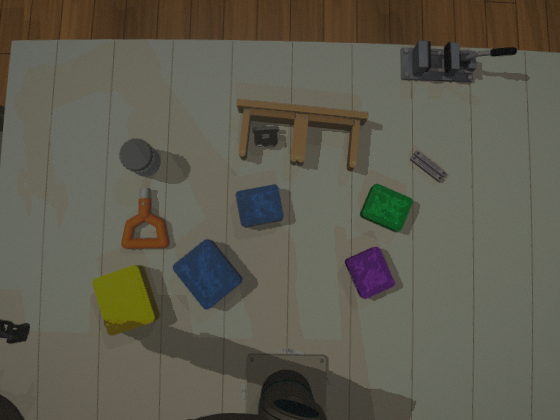

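The target is the smaller blue tin, at about (260,206) in the top view. The empty pigeonhole is the right-hand one, with dividers at about (300,137) and (354,143). The headlamp is in the left one, at (266,136). Next I measure them.

```bash
cat > h.py <<'E'
from cell import ctrl, vision
import cv2, numpy as np
from scipy.spatial.transform import Rotation as R
def grab(n,save=None):
    d=vision.get_image(n)
    if save: cv2.imwrite(f"pics/{save}.png",d["frame"][:,:,::-1])
    return d
def cast(d,px,z):
    px=np.atleast_2d(np.asarray(px,float))
    K=np.array([[d["fx"],0,d["cx"]],[0,d["fy"],d["cy"]],[0,0,1]])
    u=cv2.undistortPoints(px.reshape(-1,1,2),K,np.array([d["k1"],0,0,0,0.])).reshape(-1,2)
    r=R.from_euler("xyz",d["orientation"]).apply(np.c_[u,np.ones(len(u))])
    p=np.array(d["position"]); return p+r*((z-p[2])/r[:,2])[:,None]
def mask(d,lo,hi):
    hsv=cv2.cvtColor(d["frame"],cv2.COLOR_RGB2HSV)
    return cv2.inRange(hsv,lo,hi)
def big(m,amin=100):
    c,_=cv2.findContours(m,cv2.RETR_EXTERNAL,cv2.CHAIN_APPROX_NONE)
    return [k for k in c if cv2.contourArea(k)>amin]
def tin(d,z=44):
    """tin outlines on plane z"""
    out=[]
    for k in big(mask(d,(100,90,20),(130,255,255)),300):
        p=cast(d,k.reshape(-1,2),z)[:,:2].astype(np.float32)
        out.append((cv2.minAreaRect(p),cv2.minAreaRect(k)[0]))
    return out
E
python3 - <<'E'
from h import *
d=grab("top")
for t in tin(d): print(t)
hsv=cv2.cvtColor(d["frame"],cv2.COLOR_RGB2HSV)
for p in [(260,206),(300,137),(354,143),(320,115),(330,140),(245,140)]: print(p,hsv[p[1],p[0]])
im=d["frame"][85:245,215:385,::-1]; cv2.imwrite("pics/topcrop.png",cv2.resize(im,None,fx=4,fy=3.75*1,interpolation=cv2.INTER_CUBIC))
E
```

```text
(((308.2831115722656, 207.59664916992188), (141.93093872070312, 119.86524963378906), 40.31113815307617), (206.74392700195312, 273.80487060546875))
(((485.7731018066406, 77.73104858398438), (91.93750762939453, 108.36115264892578), 12.221104621887207), (259.2647705078125, 205.14004516601562))
(260, 206) [108 135  87]
(300, 137) [ 17 129 103]
(354, 143) [ 17 123 102]
(320, 115) [ 16 120  83]
(330, 140) [ 28  33 108]
(245, 140) [ 17 115 104]
```

View pics/topcrop.png

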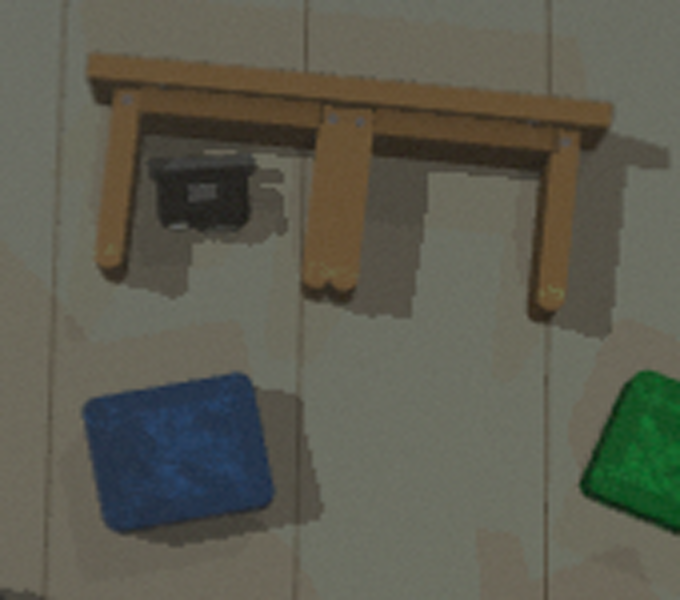

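```bash
python3 - <<'E'
from h import *
d=grab("top")
def C(pts,z): return cast(d,[(215+(x+.5)/4-.5,85+(y+.5)/3.75-.5) for x,y in pts],z)[:,:2]
L={"Lout":[(113,95),(97,250)],"Lin":[(138,95),(120,250)],"Ml":[(321,110),(303,270)],"Mr":[(373,115),(357,275)],"Rin":[(556,140),(540,285)],"Rout":[(579,140),(565,290)]}
bk=C([(100,84),(605,127)],60); t=bk[0]-bk[1]; 
print("back",bk,"yaw",np.degrees(np.arctan2(-t[0],t[1])))
dirs=[]
for k,v in L.items():
    p=C(v,55); e=p[0]-p[1]; print(k,p.round(1).tolist(),np.degrees(np.arctan2(e[1],e[0])).round(2))
yaw=np.arctan2(-t[0],t[1]); n=np.array([-np.sin(yaw),np.cos(yaw)])
for k,v in L.items(): print(k,(C(v,55)@n).round(1))
print("front tips",C([(108,268),(328,295),(548,310)],55))
# wood mask ortho? adaptive: edge profile across empty bay
E
```

```text
back [[ 738.19028127  133.82680943]
 [ 714.82895007 -193.64463724]] yaw -4.080483867967455
Lout [[732.0, 125.6], [622.6, 132.8]] -3.8
Lin [[732.2, 109.4], [622.9, 118.1]] -4.55
Ml [[723.9, -9.5], [611.2, 0.3]] -4.98
Mr [[721.1, -43.3], [608.4, -34.4]] -4.5
Rin [[706.1, -162.4], [603.9, -152.3]] -5.66
Rout [[706.5, -177.5], [600.8, -168.5]] -4.85
Lout [177.4 176.8]
Lin [161.2 162.1]
Ml [42.  43.8]
Mr [8.1 8.9]
Rin [-111.8 -109. ]
Rout [-126.7 -125.3]
front tips [[ 610.18872662  125.42995414]
 [ 594.12157344  -16.02896113]
 [ 586.6690278  -157.54592833]]
```

```bash
cat >> h.py <<'E'
BO=np.array([675.0,-99.1]); BY=np.radians(-4.4)
def bay(p): 
    c,s=np.cos(BY),np.sin(BY); return np.array([[c,s],[-s,c]])@(np.asarray(p)[:2]-BO)
def world(b):
    c,s=np.cos(BY),np.sin(BY); return np.array([[c,-s],[s,c]])@np.asarray(b)+BO
def go(x,y,z,yaw):
    s=ctrl.read_state(); r=R.from_euler("xyz",s["tool_rot"])
    t=r.inv().apply(np.array([x,y,z])-s["eef_pos"])/10
    cur=np.degrees(s["tool_rot"][2]); tw=-((yaw-cur+180)%360-180)
    print("pos",s["eef_pos"].round(1),"yaw",cur.round(2),"travel cm",t.round(2),"twist",round(tw,2),"F",s["force"].round(1),"w",round(s["width"],1),"t",s["clock"])
E
python3 - <<'E'
from h import *
print(bay((485.8,77.7)))
go(467.6,161.8,255,102.2)
go(467.6,161.8,120,102.2)
E
```

```text
[-202.20630489  161.76368647]
pos [201.7 617.5 255.7] yaw 161.91 travel cm [-39.42 -35.06   0.12] twist 59.71 F [-0.1 -0.1  0.7] w 85.4 t 0.2
pos [201.7 617.5 255.7] yaw 161.91 travel cm [-39.42 -35.05  13.62] twist 59.71 F [-0.1 -0.1  0.7] w 85.4 t 0.2
```

```bash
python3 -m inch '{"travel":[[-1,-0.9,0],[-3,-2.7,0],[-5.5,-4.9,0],[-8,-7.1,0],[-10.5,-9.3,0],[-13,-11.5,0],[-15.5,-13.8,0],[-18,-16,0],[-19.5,-17.3,0],[-20,-17.8,0]],"twist":[2,6,11,16,21,25,28,30,30,30],"fingers":[8,7.5,7,6.5,6,6,6,6,6,6]}'; python3 - <<'E'
from h import *
go(467.6,161.8,130,102.2)
E
```

```text
clock: 1.03
eef_pos: [338.9, 382.9, 256.5]
tool_rot: [-3.141, 0.002, 2.297]
force: [0.4, 0.1, -0.0]
width: 60.3
pos [338.9 382.9 256.5] yaw 131.59 travel cm [-25.05  -5.04  12.7 ] twist 29.39 F [ 0.4  0.1 -0. ] w 60.3 t 1.0333
```

```bash
python3 -m inch '{"travel":[[-1,-0.2,0.5],[-3.5,-0.7,1.8],[-6.5,-1.3,3.3],[-10,-2,5],[-13.5,-2.7,6.8],[-17,-3.4,8.6],[-20.5,-4.1,10.4],[-23.5,-4.7,12],[-25,-5.04,12.7],[-25.05,-5.04,12.7]],"twist":[2,5,9,13,17,21,25,28,29.4,29.4],"fingers":[6,6,6,6,6,6,6,6,6,6]}'; python3 - <<'E'
from h import *
go(467.6,161.8,34,102.2)
grab("side","side1");grab("top","top1")
E
```

```text
clock: 1.87
eef_pos: [467.5, 163.1, 127.3]
tool_rot: [-3.14, 0.002, 1.782]
force: [0.2, 0.1, -0.2]
width: 59.7
pos [467.5 163.1 127.3] yaw 102.11 travel cm [-0.11  0.    9.33] twist -0.09 F [ 0.2  0.1 -0.2] w 59.7 t 1.8667
```

View pics/side1.png

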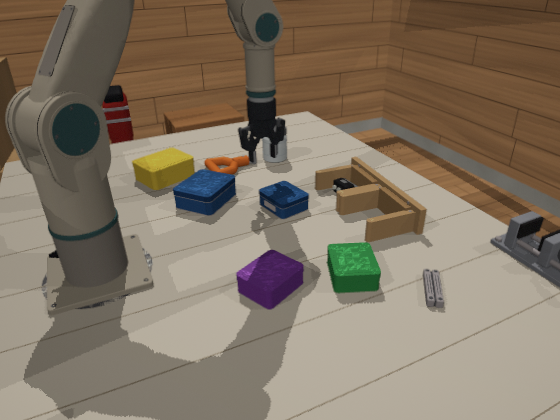

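View pics/top1.png

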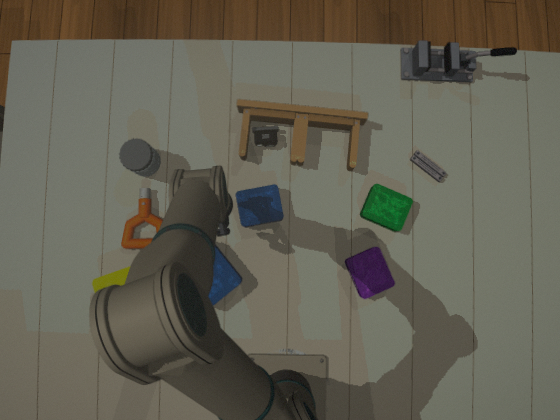

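The fingers are to the left of the tin, at about (222,215) in the top view and clear of everything. I'll lower them next.

```bash
python3 -m inch '{"travel":[[0,0,1],[0,0,2.5],[0,0,4],[0,0,5.5],[0,0,7],[0,0,8],[0,0,8.7],[0,0,9.1],[0,0,9.2],[0,0,9.2]],"twist":[0,0,0,0,0,0,0,0,0,0],"fingers":[6,6,6,6,6,6,6,6,6,6]}'; python3 - <<'E'
from h import *
go(467.6,161.8,34,102.2)
print(bay(ctrl.read_state()["eef_pos"]))
E
```

```text
clock: 2.8
eef_pos: [466.5, 166.8, 37.4]
tool_rot: [3.141, -0.0, 1.789]
force: [-0.1, -0.3, -0.3]
width: 60.1
pos [466.5 166.8  37.4] yaw 102.52 travel cm [-0.51 -0.01  0.34] twist 0.32 F [-0.1 -0.3 -0.3] w 60.1 t 2.8
[-228.23710549  249.10582568]
```

```bash
cat >> h.py <<'E'
def side(y,th,back=0,x=-202):
    """TCP for tin centre at bay (x,y), tin yaw th deg rel. bay, pusher on its +y face"""
    a=np.radians(th); b=np.array([x,y])+(66+back)*np.array([-np.sin(a),np.cos(a)])
    w=world(b); print("y",y,"th",th,end=" "); go(w[0],w[1],35,90-4.4+th)
E
python3 - <<'E'
from h import *
side(162,16.6,3);side(162,16.6);side(138,14.1);side(108,11);
E
```

```text
y 162 th 16.6 pos [466.5 166.8  37.4] yaw 102.52 travel cm [-2.2   0.01  0.24] twist 0.32 F [-0.1 -0.3 -0.3] w 60.1 t 2.8
y 162 th 16.6 pos [466.5 166.8  37.4] yaw 102.52 travel cm [-2.5   0.01  0.24] twist 0.32 F [-0.1 -0.3 -0.3] w 60.1 t 2.8
y 138 th 14.1 pos [466.5 166.8  37.4] yaw 102.52 travel cm [-4.8  -0.4   0.24] twist 2.82 F [-0.1 -0.3 -0.3] w 60.1 t 2.8
y 108 th 11 pos [466.5 166.8  37.4] yaw 102.52 travel cm [-7.7  -0.92  0.24] twist 5.92 F [-0.1 -0.3 -0.3] w 60.1 t 2.8
```

```bash
python3 -m inch '{"travel":[[-0.5,0,0.1],[-1.2,0,0.2],[-1.8,0,0.2],[-2.2,0,0.2],[-2.5,0,0.2],[-3.2,-0.1,0.2],[-4.1,-0.25,0.2],[-5.2,-0.45,0.2],[-6.4,-0.7,0.2],[-7.7,-0.92,0.2]],"twist":[0.3,0.3,0.3,0.3,0.3,1.1,2.1,3.3,4.6,5.9],"fingers":[6,6,6,6,6,6,6,6,6,6]}'; python3 - <<'E'
from h import *
d=grab("top","top2")
for t in tin(d): print(t)
side(108,11);side(70,7);side(30,3);
im=d["frame"][85:285,175:375,::-1]; cv2.imwrite("pics/c2.png",cv2.resize(im,None,fx=3,fy=3))
E
```

```text
clock: 3.63
eef_pos: [474.2, 88.3, 35.4]
tool_rot: [3.141, -0.0, 1.684]
force: [0.7, 3.5, 2.4]
width: 60.2
(((483.1042175292969, 22.093204498291016), (91.3538818359375, 102.7554931640625), 5.24080228805542), (280.89410400390625, 206.62351989746094))
y 108 th 11 pos [474.3  84.1  35.5] yaw 96.16 travel cm [0.55 0.06 0.04] twist -0.44 F [-0.3 -2.9  0.3] w 59.7 t 3.6833
y 70 th 7 pos [474.3  84.1  35.5] yaw 96.16 travel cm [-3.2  -0.18  0.05] twist 3.56 F [-0.3 -2.9  0.3] w 59.7 t 3.6833
y 30 th 3 pos [474.3  84.1  35.5] yaw 96.16 travel cm [-7.18 -0.45  0.07] twist 7.56 F [-0.3 -2.9  0.3] w 59.7 t 3.6833
```

View pics/c2.png

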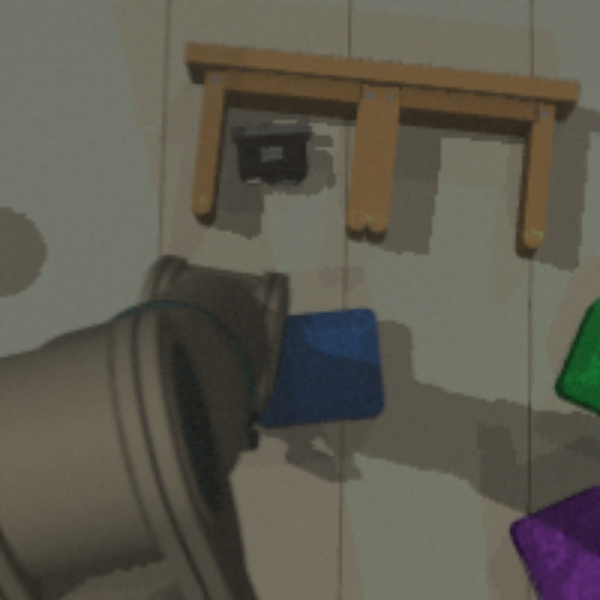

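```bash
python3 -m inch '{"travel":[[-0.4,0,0],[-1,-0.05,0],[-1.7,-0.1,0],[-2.5,-0.15,0],[-3.3,-0.2,0],[-4.2,-0.25,0],[-5,-0.3,0],[-5.8,-0.35,0],[-6.5,-0.4,0],[-7,-0.45,0]],"twist":[0.5,1.2,2,2.8,3.6,4.5,5.3,6.1,6.8,7.4],"fingers":[6,6,6,6,6,6,6,6,6,6]}'; python3 - <<'E'
from h import *
d=grab("top")
for t in tin(d): print(t)
side(30,3);side(0,0);
E
```

```text
clock: 4.52
eef_pos: [477.7, 17.8, 35.2]
tool_rot: [-3.141, 0.001, 1.555]
force: [0.8, 2.8, 0.1]
width: 60.0
(((296.2177429199219, 222.110595703125), (142.84967041015625, 83.45059204101562), 38.777061462402344), (200.8000030517578, 278.3999938964844))
(((477.136474609375, -59.07683563232422), (90.54046630859375, 84.48343658447266), 0.5690375566482544), (312.5, 209.5))
y 30 th 3 pos [477.7  16.8  35.2] yaw 88.98 travel cm [-0.45 -0.01  0.03] twist 0.38 F [-0.1 -2.1  0.3] w 60.2 t 4.5667
y 0 th 0 pos [477.7  16.8  35.2] yaw 88.98 travel cm [-3.46  0.16  0.03] twist 3.38 F [-0.1 -2.1  0.3] w 60.2 t 4.5667
```

```bash
python3 -m inch '{"travel":[[-0.3,0,0],[-0.8,0.05,0],[-1.3,0.08,0],[-1.8,0.1,0],[-2.3,0.12,0],[-2.8,0.15,0],[-3.2,0.16,0],[-3.5,0.16,0],[-3.6,0.16,0],[-3.6,0.16,0]],"twist":[0.3,0.8,1.3,1.8,2.3,2.8,3.2,3.4,3.4,3.4],"fingers":[6,6,6,6,6,6,6,6,6,6]}'
python3 -m inch '{"travel":[[0,0,0],[0.6,0,0],[1.6,0,0],[3,0,0],[4.5,0,0],[6,0,0],[7.5,0,0],[8.5,0,0],[9.3,0,0],[9.5,0,0]],"twist":[0,0,0,0,0,0,0,0,0,0],"fingers":[6,6,6,6,6,6,6,6,6,6]}'; python3 - <<'E'
from h import *
d=grab("top","top3")
for t in tin(d): print(t, bay(t[0][0]))
side(0,0)
E
```

```text
clock: 5.4
eef_pos: [478.8, -17.5, 35.3]
tool_rot: [3.141, 0.001, 1.497]
force: [0.3, 0.2, 0.7]
width: 59.9
clock: 6.23
eef_pos: [485.8, 80.2, 35.2]
tool_rot: [-3.142, -0.001, 1.5]
force: [-0.1, 0.1, 0.2]
width: 60.4
(((474.5048828125, -83.09384155273438), (109.65343475341797, 92.33131408691406), 85.30208587646484), (321.8337097167969, 210.74607849121094)) [-201.13218532    0.5771938 ]
y 0 th 0 pos [485.8  79.5  35.3] yaw 85.93 travel cm [-9.75 -0.02  0.02] twist 0.33 F [0.2 0.1 0.1] w 60.1 t 6.2833
```

View pics/top3.png

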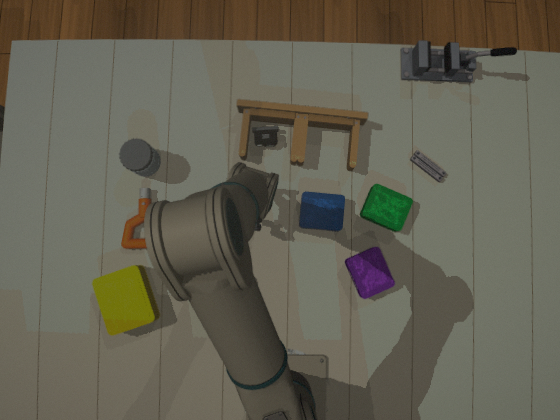

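The tin is at (322,211) px, which is bay (-201, 0.6) and square within 0.3°. Next I take the gripper round behind it.

```bash
python3 -m inch '{"travel":[[0,0,-1],[0,0,-3],[0,0,-5],[0,0,-7],[0,0,-8.5],[0,0,-9],[0,0,-9],[0,0,-9],[0,0,-9],[0,0,-9]],"twist":[-3,-8,-14,-20,-26,-32,-38,-43,-45,-45],"fingers":[6,6,6,6,6,6,6,6,6,6]}';  python3 - <<'E'
from h import *
w=world((-272,0)); go(w[0],w[1],125,175.6); print(ctrl.read_state()["qpos"])
E
```

```text
clock: 7.12
eef_pos: [485.7, 77.0, 125.3]
tool_rot: [-3.141, 0.0, 2.281]
force: [0.5, 0.4, -0.2]
width: 59.9
pos [485.7  77.  125.3] yaw 130.7 travel cm [ -6.43 -16.33   0.04] twist -44.9 F [ 0.5  0.4 -0.2] w 59.9 t 7.1167
[-0.29850957  0.61888702  0.12359757  2.07222685 -0.16173219  0.45944861
  0.65792665]
```

```bash
python3 -m inch '{"travel":[[-0.3,-0.8,0],[-1,-2.5,0],[-1.8,-4.5,0],[-2.6,-6.6,0],[-3.4,-8.7,0],[-4.3,-10.9,0],[-5.1,-13,0],[-5.8,-14.8,0],[-6.3,-16,0],[-6.43,-16.3,0]],"twist":[-3,-8,-14,-20,-26,-32,-38,-42,-45,-45],"fingers":[6,6,6,6,6,6,6,6,6,6]}';  python3 - <<'E'
from h import *
w=world((-272,0)); go(w[0],w[1],36,175.6); s=ctrl.read_state(); print(s["qpos"],bay(s["eef_pos"]))
E
```

```text
clock: 7.95
eef_pos: [402.5, -79.8, 125.1]
tool_rot: [-3.14, -0.002, 3.063]
force: [0.2, 0.2, 0.2]
width: 60.0
pos [402.5 -79.8 125.1] yaw 175.5 travel cm [-0.13  0.17  8.91] twist -0.1 F [0.2 0.2 0.2] w 60.0 t 7.95
[ 0.21100329  0.54941698 -0.1193612   2.27529003  0.19785236  0.32826026
  1.41373571] [-273.13107355   -1.64667319]
```

```bash
python3 -m inch '{"travel":[[0,0,1],[0,0,2.5],[0,0.05,4],[0,0.1,5.5],[0,0.15,7],[0,0.17,8],[0,0.17,8.6],[0,0.17,8.9],[0,0.17,9],[0,0.17,9]],"twist":[0,0,0,0,0,0,0,0,0,0],"fingers":[6,6,6,6,6,6,6,6,6,6]}';  python3 - <<'E'
from h import *
w=world((-103,0)); go(w[0],w[1],36,175.6); s=ctrl.read_state(); print(s["qpos"],bay(s["eef_pos"]))
d=grab("top")
for t in tin(d): print(t, bay(t[0][0]))
grab("side","side4")
E
```

```text
clock: 8.78
eef_pos: [404.4, -75.2, 34.8]
tool_rot: [3.141, -0.001, 3.067]
force: [-0.7, -0.3, -0.4]
width: 59.8
pos [404.4 -75.2  34.8] yaw 175.72 travel cm [-16.86  -0.34  -0.14] twist 0.12 F [-0.7 -0.3 -0.4] w 59.8 t 8.7833
[ 0.33652232  0.77753858 -0.32221874  2.30870656  1.22139486  0.2385652
  0.38672213] [-271.60358059    3.07513801]
(((308.4099426269531, 207.62744140625), (142.44451904296875, 119.7783203125), 40.09794235229492), (206.6951446533203, 273.7439270019531)) [-389.04145685  277.69900672]
(((474.29156494140625, -83.10271453857422), (109.90047454833984, 92.40391540527344), 85.64056396484375), (321.8314514160156, 210.76968383789062)) [-201.34419376    0.55198142]
```

View pics/side4.png

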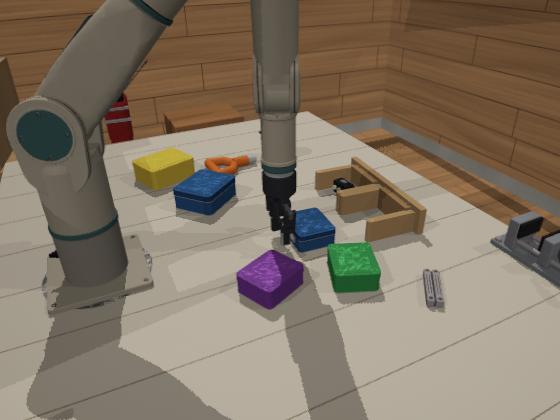

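```bash
python3 -m inch '{"travel":[[-0.3,-0.1,0],[-0.7,-0.2,0],[-1.1,-0.2,0],[-1.6,-0.2,0],[-2.4,-0.2,0],[-3.4,-0.2,0],[-4.6,-0.2,0],[-5.8,-0.2,0],[-6.8,-0.2,0],[-7.2,-0.2,0]],"twist":[0,0,0,0,0,0,0,0,0,0],"fingers":[6,6,6,6,6,6,6,6,6,6]}';  python3 - <<'E'
from h import *
w=world((-103,0)); go(w[0],w[1],36,175.6); s=ctrl.read_state(); print(s["qpos"],bay(s["eef_pos"]))
d=grab("top","top5")
for t in tin(d): print(t, bay(t[0][0]))
im=d["frame"][85:285,205:405,::-1]; cv2.imwrite("pics/c5.png",cv2.resize(im,None,fx=3,fy=3))
E
```

```text
clock: 9.72
eef_pos: [477.1, -83.0, 35.3]
tool_rot: [3.141, -0.0, 3.067]
force: [-3.4, 0.4, 2.5]
width: 59.8
pos [477.1 -83.   35.3] yaw 175.72 travel cm [-9.55 -0.1  -0.07] twist 0.12 F [-3.4  0.4  2.5] w 59.8 t 9.7167
[ 0.4570394   0.83910283 -0.51641916  2.11371715  0.99553875  0.45251151
  0.64439067] [-198.5184788     0.84225337]
(((308.492919921875, 207.3902587890625), (141.938720703125, 120.49207305908203), 40.35395812988281), (206.80035400390625, 273.776611328125)) [-388.94052769  277.46888907]
(((547.8824462890625, -47.927833557128906), (47.68198013305664, 98.84873962402344), 56.30885314941406), (308.5780334472656, 182.05401611328125)) [-130.66878566   41.26901421]
```

View pics/c5.png

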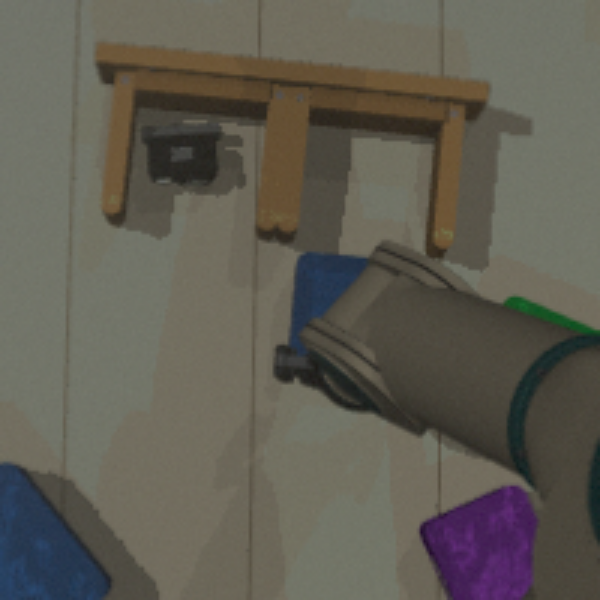

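```bash
cat >> h.py <<'E'
def leftedge(d):
    for k in big(mask(d,(100,90,20),(130,255,255)),100):
        p=cast(d,k.reshape(-1,2),44); b=np.array([bay(q) for q in p])
        if abs(b[:,1]).max()>100: continue
        print("x",b[:,0].min().round(1),b[:,0].max().round(1),"y",b[:,1].min().round(1),b[:,1].max().round(1))
        l=b[(b[:,1]>b[:,1].max()-8)&(b[:,0]<b[:,0].max()-12)&(b[:,0]>b[:,0].max()-70)]
        # left boundary: max y per x bin
        f=np.polyfit(l[:,0],l[:,1],1); print("left edge n",len(l),"slope deg",np.degrees(np.arctan(f[0])).round(2),"y at mean",l[:,1].mean().round(1),"x range",l[:,0].min().round(),l[:,0].max().round())
        t=b[(b[:,0]>b[:,0].max()-8)&(b[:,1]<b[:,1].max()-12)]
        if len(t)>4:
            f=np.polyfit(t[:,1],t[:,0],1); print("front n",len(t),"slope deg",-np.degrees(np.arctan(f[0])).round(2),"x",t[:,0].mean().round(1),"y range",t[:,1].min().round(),t[:,1].max().round())
E
python3 - <<'E'
from h import *
d=grab("top"); leftedge(d)
s=ctrl.read_state(); print(s["eef_pos"],bay(s["eef_pos"]),s["tool_rot"])
grab("side","side5")
E
```

```text
x -183.4 -96.1 y -1.4 54.9
left edge n 26 slope deg 2.62 y at mean 53.2 x range -166.0 -108.0
front n 19 slope deg -1.91 x -98.0 y range -1.0 41.0
[476.97926522 -82.82392004  35.32149667] [-198.68580365    1.036152  ] [3.14080199e+00 8.70322480e-04 3.06746105e+00]
```

View pics/side5.png

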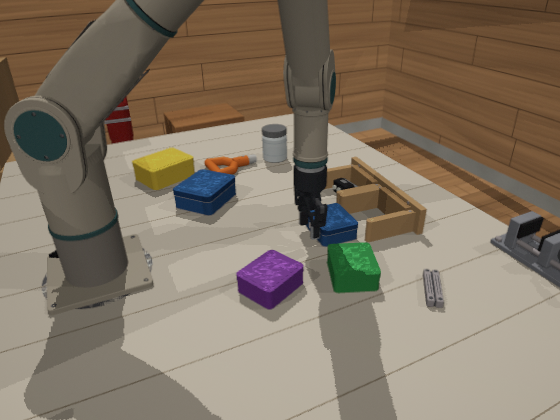

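```bash
python3 -m inch '{"travel":[[-0.3,-0.05,0],[-0.7,-0.05,0],[-1.2,-0.05,0],[-1.8,-0.05,0],[-2.5,-0.05,0],[-3.2,-0.05,0],[-3.9,-0.05,0],[-4.4,-0.05,0],[-4.8,-0.05,0],[-4.8,-0.05,0]],"twist":[0,0,0,0,0,0,0,0,0,0],"fingers":[6,6,6,6,6,6,6,6,6,6]}';  python3 - <<'E'
from h import *
w=world((-103,0)); go(w[0],w[1],36,175.6); s=ctrl.read_state(); print(bay(s["eef_pos"]))
d=grab("top","top6"); leftedge(d)
im=d["frame"][85:285,205:405,::-1]; cv2.imwrite("pics/c6.png",cv2.resize(im,None,fx=3,fy=3))
E
```

```text
clock: 10.7
eef_pos: [525.5, -86.8, 35.3]
tool_rot: [3.141, 0.002, 3.068]
force: [0.5, -0.3, 0.9]
width: 59.9
pos [525.5 -86.8  35.3] yaw 175.78 travel cm [-4.7  -0.1  -0.06] twist 0.18 F [ 0.5 -0.3  0.9] w 59.9 t 10.7
[-149.99116729    0.83166706]
x -133.9 -47.4 y 3.3 54.9
left edge n 30 slope deg -1.69 y at mean 51.9 x range -116.0 -61.0
front n 18 slope deg -1.69 x -49.1 y range 3.0 42.0
```

View pics/c6.png

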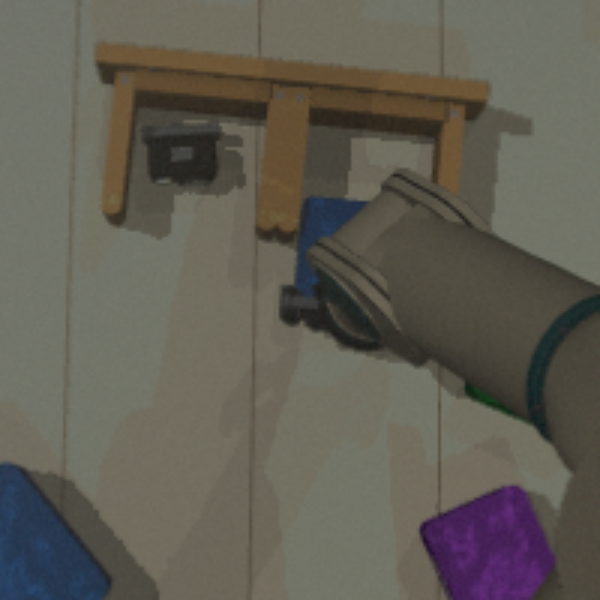

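```bash
python3 -m inch '{"travel":[[-0.3,-0.05,0],[-0.7,-0.05,0],[-1.2,-0.05,0],[-1.7,-0.05,0],[-2.2,-0.05,0],[-2.7,-0.05,0],[-3.2,-0.05,0],[-3.7,-0.05,0],[-4.2,-0.05,0],[-4.5,-0.05,0]],"twist":[0,0,0,0,0,0,0,0,0,0],"fingers":[6,6,6,6,6,6,6,6,6,6]}';  python3 - <<'E'
from h import *
w=world((-57,0)); go(w[0],w[1],36,175.6); s=ctrl.read_state(); print(bay(s["eef_pos"]),s["torque"])
d=grab("top"); leftedge(d)
E
```

```text
clock: 11.58
eef_pos: [570.0, -90.7, 35.3]
tool_rot: [3.141, 0.001, 3.068]
force: [-2.3, 0.1, 1.6]
width: 60.0
pos [570.  -90.7  35.3] yaw 175.79 travel cm [-4.84 -0.05 -0.07] twist 0.19 F [-2.3  0.1  1.6] w 60.0 t 11.5833
[-105.36288128    0.36735817] [0.03868611 0.67897681 0.04214518]
```

```bash
python3 -m inch '{"travel":[[-0.3,0,0],[-0.7,0,0],[-1.2,0,0],[-1.7,0,0],[-2.2,0,0],[-2.7,0,0],[-3.2,0,0],[-3.7,0,0],[-4.1,0,0],[-4.3,0,0]],"twist":[0,0,0,0,0,0,0,0,0,0],"fingers":[6,6,6,6,6,6,6,6,6,6]}';  python3 - <<'E'
from h import *
w=world((-57,0)); go(w[0],w[1],36,175.6); s=ctrl.read_state(); print(bay(s["eef_pos"]),s["torque"])
d=grab("top","top7")
im=d["frame"][85:235,205:405,::-1]; cv2.imwrite("pics/c7.png",cv2.resize(im,None,fx=4,fy=4))
E
```

```text
clock: 12.47
eef_pos: [599.7, -93.0, 34.1]
tool_rot: [-3.137, -0.025, 3.068]
force: [-33.6, 3.1, 25.2]
width: 59.9
pos [599.7 -93.   34.1] yaw 175.77 travel cm [-1.85 -0.04 -0.24] twist 0.17 F [-33.6   3.1  25.2] w 59.9 t 12.4667
[-75.54788771   0.3189878 ] [ 0.50188418  6.54256719 -0.37839304]
```

View pics/c7.png

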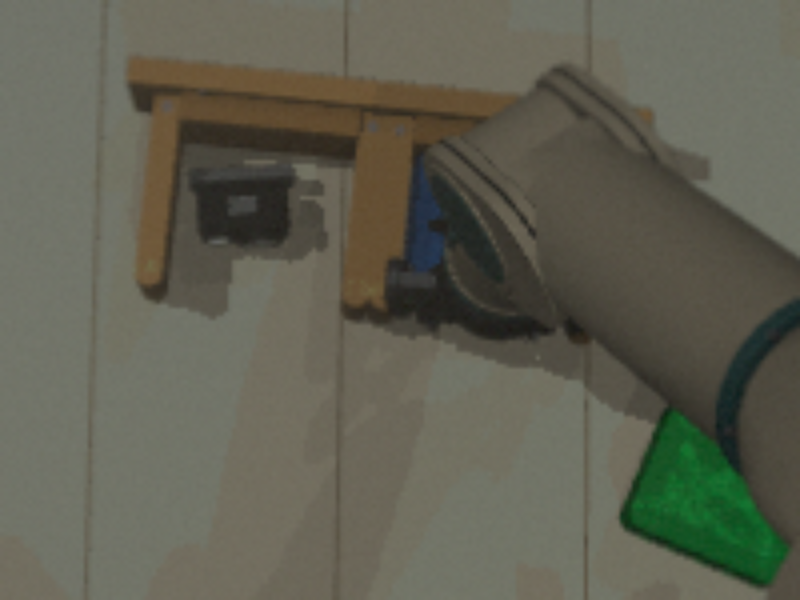

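The push stalled at bay x -75 with about 34 N back and 25 N up. In the picture the left knuckle, at about (410,280), is over the middle divider, so the gripper is probably catching on it. I'll back off at once.

```bash
python3 -m inch '{"travel":[[1.5,0,-0.3],[3,0,-0.3],[4,0,0],[5,0,0],[5.5,0,0],[6,0,0],[6,0,0],[6,0,0],[6,0,0],[6,0,0]],"twist":[0,0,0,0,0,0,0,0,0,0],"fingers":[6,6,6,6,6,6,6,6,6,6]}';  python3 - <<'E'
from h import *
w=world((-57,0)); go(w[0],w[1],36,175.6); s=ctrl.read_state(); print(bay(s["eef_pos"]),s["torque"])
d=grab("top","top8");e=grab("side","side8")
im=np.hstack([cv2.resize(d["frame"][85:235,235:385],None,fx=2.6,fy=4),cv2.resize(e["frame"][130:280,280:430],None,fx=2.6,fy=4)])[:,:,::-1]; cv2.imwrite("pics/c8.png",im)
E
```

```text
clock: 13.35
eef_pos: [552.8, -89.3, 35.4]
tool_rot: [3.141, 0.001, 3.068]
force: [-0.6, -0.1, 0.7]
width: 59.9
pos [552.8 -89.3  35.4] yaw 175.79 travel cm [-6.56 -0.06 -0.06] twist 0.19 F [-0.6 -0.1  0.7] w 59.9 t 13.35
[-122.63926979    0.37872272] [ 0.01119575 -0.00334099 -0.01617614]
```

View pics/c8.png

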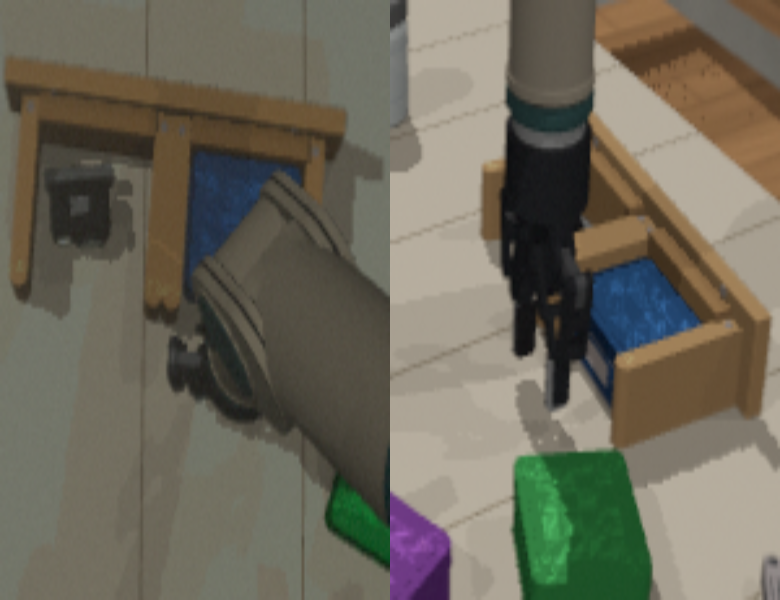

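The tin is flat and square in the mouth, about 18 mm short, and it was the wide knuckles that caught. I'll close the fingers to 20 mm, raise the tool about 9 mm and push again slowly.

```bash
python3 -m inch '{"travel":[[0,0,-0.3],[0,0,-0.6],[0,0,-0.9],[0,0,-0.9],[0,0,-0.9],[-0.5,-0.05,-0.9],[-1.2,-0.05,-0.9],[-2,-0.05,-0.9],[-2.7,-0.05,-0.9],[-3,-0.05,-0.9]],"twist":[0,0,0,0,0,0,0,0,0,0],"fingers":[5,4,3,2,2,2,2,2,2,2]}';  python3 - <<'E'
from h import *
w=world((-57,0)); go(w[0],w[1],44,175.6); s=ctrl.read_state(); print(bay(s["eef_pos"]),s["torque"])
d=grab("top","top9");e=grab("side","side9")
im=np.hstack([cv2.resize(d["frame"][85:235,235:385],None,fx=2.6,fy=4),cv2.resize(e["frame"][130:280,280:430],None,fx=2.6,fy=4)])[:,:,::-1]; cv2.imwrite("pics/c9.png",im)
E
```

```text
clock: 14.28
eef_pos: [583.7, -92.0, 44.3]
tool_rot: [3.141, 0.002, 3.068]
force: [0.4, 0.2, -0.0]
width: 20.0
pos [583.7 -92.   44.3] yaw 175.77 travel cm [-3.46 -0.02  0.03] twist 0.17 F [ 0.4  0.2 -0. ] w 20.0 t 14.2833
[-9.16191066e+01  4.75592928e-02] [ 0.00094892  0.00261727 -0.04479849]
```

View pics/c9.png

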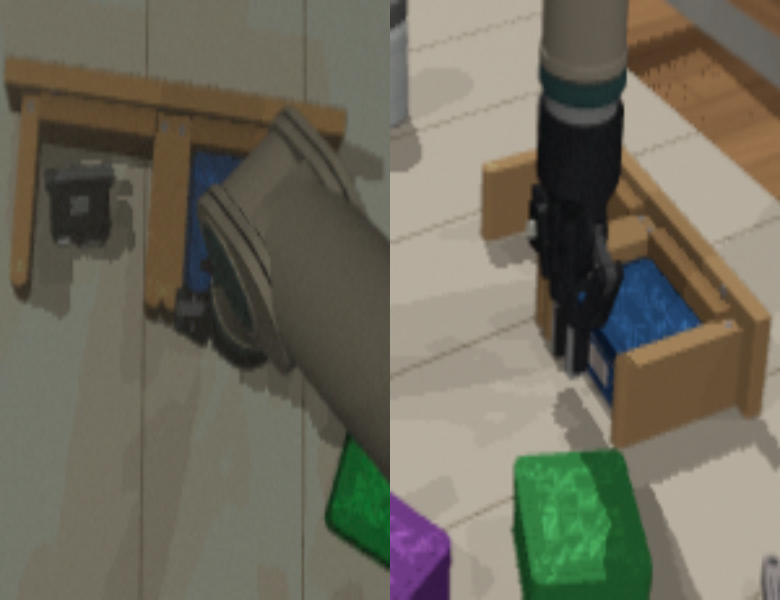

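```bash
python3 -m inch '{"travel":[[0,0,-0.3],[0,0,-0.5],[-0.3,0,-0.5],[-0.6,0,-0.5],[-0.9,0,-0.5],[-1.2,0,-0.5],[-1.5,0,-0.5],[-1.8,0,-0.5],[-2,0,-0.5],[-2,0,-0.5]],"twist":[0,0,0,0,0,0,0,0,0,0],"fingers":[2,2,2,2,2,2,2,2,2,2]}';  python3 - <<'E'
from h import *
w=world((-57,0)); go(w[0],w[1],49,175.6); s=ctrl.read_state(); print(bay(s["eef_pos"]),s["torque"])
E
```

```text
clock: 15.22
eef_pos: [599.6, -93.5, 48.9]
tool_rot: [-3.141, -0.005, 3.068]
force: [-4.7, 0.9, 3.3]
width: 20.1
pos [599.6 -93.5  48.9] yaw 175.79 travel cm [-1.86  0.01 -0.02] twist 0.19 F [-4.7  0.9  3.3] w 20.1 t 15.2167
[-75.61250851  -0.15689892] [ 0.05212487  1.03336137 -0.01035408]
```

```bash
python3 - <<'E'
from h import *
f=cv2.imread("pics/top8.png")[:,:,::-1]
d=grab("top","top10"); d8=dict(d); d8["frame"]=np.ascontiguousarray(f)
for n,q in(("8",d8),("now",d)):
    print(n)
    for k in big(mask(q,(95,70,10),(130,255,255)),40):
        b=np.array([bay(p) for p in cast(q,k.reshape(-1,2),44)])
        if abs(b[:,1]).max()<90: print(b.min(0).round(1),b.max(0).round(1)); 
        else: continue
        t=b[(b[:,0]>b[:,0].max()-7)]
        f1=np.polyfit(t[:,1],t[:,0],1); print("front slope",-np.degrees(np.arctan(f1[0])),t[:,1].min(),t[:,1].max(),t[:,0].mean())
im=np.hstack([cv2.resize(q["frame"][90:190,280:380],None,fx=4,fy=6) for q in(d8,d)])[:,:,::-1]; cv2.imwrite("pics/c10.png",im)
grab("side","side10")
E
```

```text
8
[-58.1 -54.3] [26.1 54.5]
front slope -0.425460011936846 -54.08554829358904 51.24896200203694 23.676294470589664
now
[-51.5  30.1] [25.  53.6]
front slope 52.90064290254362 48.64856095543501 51.24896200203694 21.603425394581688
```

View pics/c10.png

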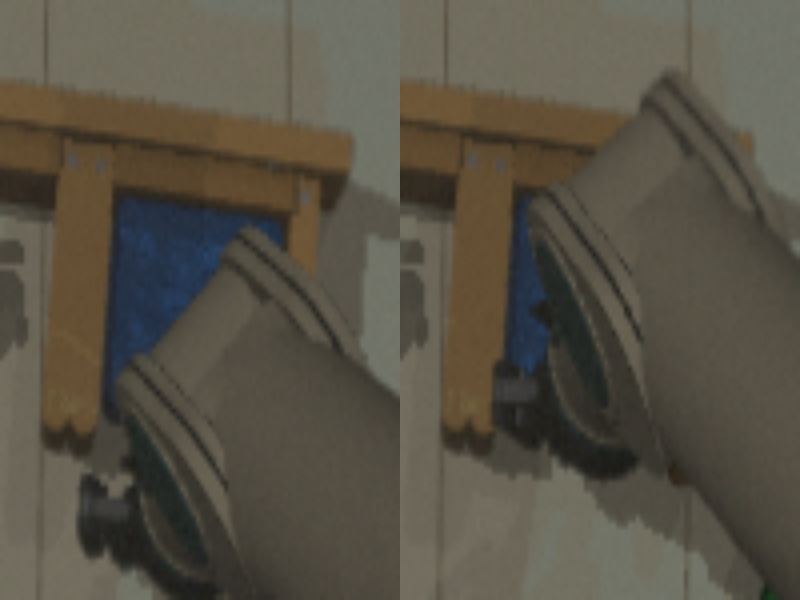

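```bash
python3 - <<'E'
import cv2
e=cv2.imread("pics/side10.png")[140:260,290:430]; cv2.imwrite("pics/c11.png",cv2.resize(e,None,fx=5,fy=5,interpolation=cv2.INTER_CUBIC))
E
```

```text
(no output)
```

View pics/c11.png

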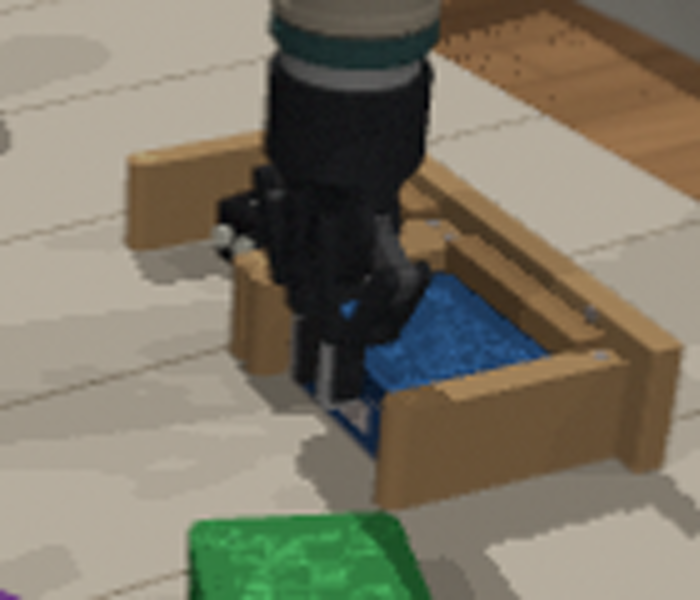

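The side view shows a second inner board in front of the rail that I had taken for the backboard. My bay origin was therefore about 20 mm too deep, and the stop was most likely the tin itself reaching the backboard. I'll retract and check this with a clear view.

```bash
python3 -m inch '{"travel":[[0.5,0,0],[1.5,0,0],[3,0,0],[4,0,-1],[5,0,-3],[6,0,-6],[7,0,-9],[8,0,-12],[9,0,-15],[9,0,-16]],"twist":[0,0,0,0,0,0,0,0,0,0],"fingers":[2,2,2,2,2,2,2,2,2,2]}'; python3 -m inch '{"travel":[[0,2,0],[0,5,0],[0,9,0],[0,13,0],[0,17,0],[0,20,0],[0,23,0],[0,25,0],[0,26,0],[0,26,0]],"twist":[0,0,0,0,0,0,0,0,0,0],"fingers":[2,2,2,2,2,2,2,2,2,2]}'
python3 - <<'E'
from h import *
d=grab("top","top12");e=grab("side","side12")
for k in big(mask(d,(95,70,10),(130,255,255)),300):
    q=cast(d,k.reshape(-1,2),44)[:,:2]
    print(cv2.minAreaRect(q.astype(np.float32)),bay(q.mean(0)))
cv2.imwrite("pics/c12.png",cv2.resize(d["frame"][90:180,225:375,::-1],None,fx=5,fy=5,interpolation=cv2.INTER_CUBIC))
cv2.imwrite("pics/c13.png",cv2.resize(e["frame"][150:260,300:430,::-1],None,fx=5,fy=5,interpolation=cv2.INTER_CUBIC))
E
```

```text
clock: 16.15
eef_pos: [512.2, -86.4, 213.0]
tool_rot: [-3.141, 0.005, 3.069]
force: [0.2, 0.3, 0.4]
width: 19.8
clock: 16.98
eef_pos: [530.9, 175.2, 209.2]
tool_rot: [3.14, 0.0, 3.072]
force: [-0.4, 0.2, 0.2]
width: 20.0
((308.6593017578125, 207.61459350585938), (143.12255859375, 121.93040466308594), 39.8790397644043) [-388.97411643  278.01088182]
((655.0950927734375, -97.529296875), (109.9128189086914, 92.25567626953125), 85.44416046142578) [-19.86749873  -0.50165172]
```

View pics/c12.png

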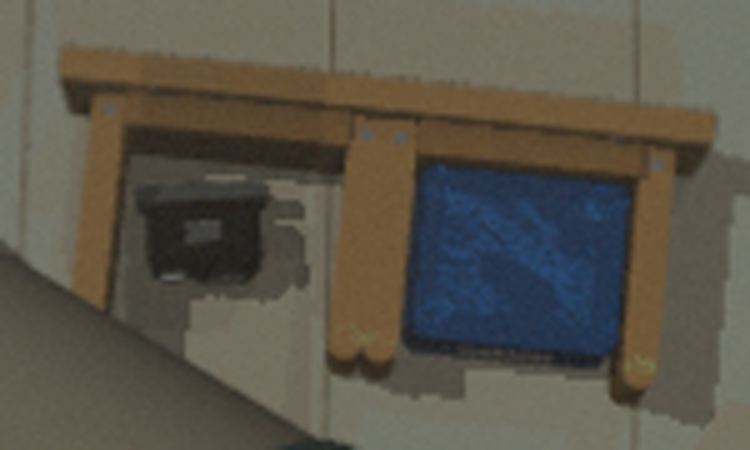

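View pics/c13.png

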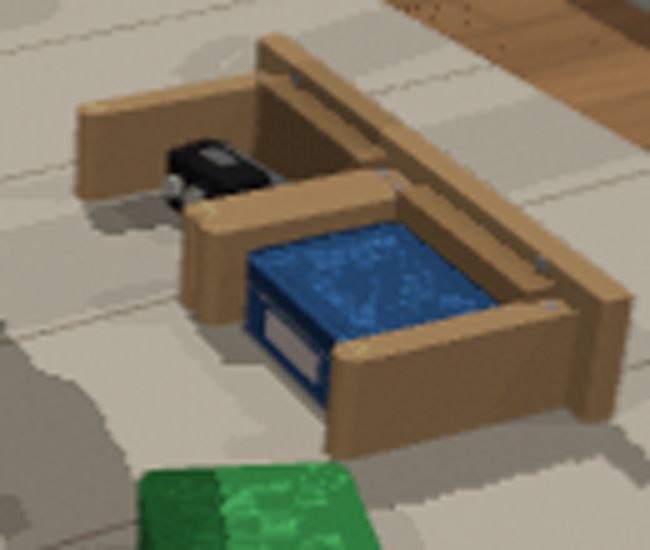

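```bash
python3 - <<'E'
from h import *
d=grab("top")
C=lambda x,y,z: bay(cast(d,[(225+(x+.5)/5-.5,90+(y+.5)/5-.5)],z)[0]).round(1)
print("face foot lamp bay z0",C(135,153,0),C(335,173,0))
print("face foot empty, from top0 crop"); 
D=lambda X,Y,z: bay(cast(d,[(215+(X+.5)/4-.5,85+(Y+.5)/3.75-.5)],z)[0]).round(1)
print(D(400,158,0),D(540,175,0))
print("tips z55",C(638,380,55),C(375,358,55),C(345,355,55))
print("tin front",C(430,168,44),C(620,184,44),"rear",C(410,335,44),C(600,355,44))
print("strip upper/lower boundary z55", C(500,130,55),C(500,150,55), "lamp", C(230,100,55),C(230,138,55))
o=np.vstack([d["frame"][95:135,235:305],cv2.imread("pics/top0.png")[95:135,290:360,::-1]])
cv2.imwrite("pics/c14.png",cv2.convertScaleAbs(cv2.resize(o,None,fx=7,fy=7,interpolation=cv2.INTER_NEAREST)[:,:,::-1],alpha=2))
E
```

```text
face foot lamp bay z0 [ 28.9 207.5] [28.2 99.1]
face foot empty, from top0 crop
[27.3 36.7] [ 24.3 -58.6]
tips z55 [-79.  -66.2] [-80.8  69.5] [-80.8  85. ]
tin front [24.3 49.9] [ 25.7 -49.9] rear [-65.   52.3] [-65.8 -46.8]
strip upper/lower boundary z55 [45.2 15.8] [34.5 14.9] lamp [ 47.4 156.9] [ 27.2 154.9]
```

View pics/c14.png

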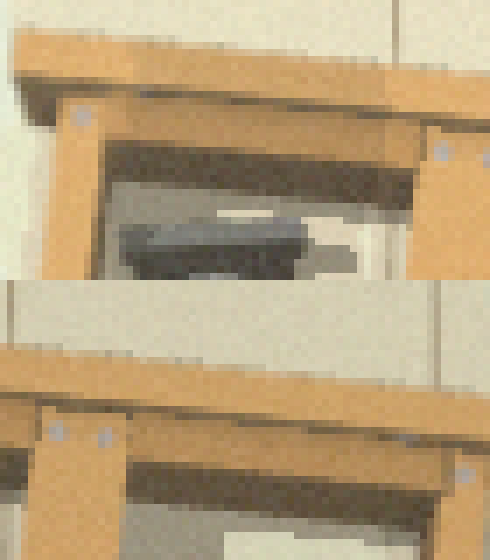

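Measured at both its top edge and its foot, the real inner face is at about x = 27 in my old frame. The tin's front is at about 26 and y is about -0.5 mm. It is square within 0.3°, and the headlamp is where it was. I'm handing the job in.

```bash
python3 - <<'E'
from h import *
d=grab("side"); a=cv2.imread("pics/side0.png")[:,:,::-1]
for n,(x,y) in {"jar":(274,143),"multi":(433,287),"grip":(228,166)}.items():
    print(n,np.abs(d["frame"][y-15:y+15,x-15:x+15].astype(int)-a[y-15:y+15,x-15:x+15]).mean().round(1))
print(ctrl.finish_job())
E
```

```text
jar 2.0
multi 0.7
grip 1.4
the job is handed in; nothing more can be done
None
```

The wax tin is in the empty pigeonhole, resting against the backboard as far as I can measure, and I have handed the job in. It took about 17 s of the 72 s, and no verdict is reported. I pushed the tin sideways with two open fingers, turning it about 17° on the way until it was square in front of the bay. Then I pushed it straight in from behind.

**Last checks:**
- **Depth:** the tin's front is about 1 mm (±2) from the backboard face, against the 5 mm allowed.
- **Centring:** it is about 0.5 mm off the middle, against 6 mm allowed.
- **Squareness:** it is within about 0.3° of square, against 3.4° (0.06 rad) allowed, and it lies flat in both views.
- **Other objects:** the jar, multi-tool and shovel grip look unchanged from the first picture. The headlamp also looks unmoved, checked by eye only.

**What disagreed:**
- **Bay position:** my first estimate put the bay about 20 mm too deep, because I took the outer rear rail for the backboard. The front edges of the dividers already disagreed with that, and I explained it away.
- **Hard push:** because of that error, one push stalled at about 34 N along the push and 25 N upward (about 42 N in all). I first blamed the gripper's knuckles catching on the divider.
- **What the stall was:** a second, gentler push with narrower fingers, about 14 mm higher, stopped at the same place. That and the later measurements point to the tin having reached the backboard. I can't fully rule out that the gripper also touched a divider.

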